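Seat a pack of test bars and clamp it with the reversible ratchet handle

ROBOT

A 7-joint arm with a two-finger parallel gripper is mounted at the origin on a cart in front of the work surface, level with it; the furniture and walls round the work are solid. World frame = base frame: x ahead of the robot, y to its left, z up, the work surface at z = 0. Lengths are in mm, angles in rad, forces in N, time in s.
With the tool pointing down it reaches from about 400 to 875 mm from the base axis. Payload 4.4 kg.
Tool frame: the origin (TCP) lies midway between the tips of the shut fingers; the grasp point (between the pads) lies 19 mm behind it; z points along the fingers, y is the line along which they close (so a half turn about z gives the same grasp; the last joint's range is limited). The gripper opens to 85 mm and grips with 20 to 120 N. Pads are 22 mm wide; open, the fingers measure 114 mm over their backs; the gripper's body (76 mm by 85 mm) begins 54 mm behind the grasp point. The pads swing forward as they close: fully open they stand 13 mm farther back than shut.
Start: joints at [1.264, 0.628, 0.038, 1.517, -0.027, 0.996, -0.02], TCP at [155.039, -631.253, 231.313] pointing down, gripper open.
Joint ranges: [-3.06, 3.06], [-0.37, 2.12], [-1.25, 1.32], [0.18, 2.47], [-1.1, 4.24], [0.23, 1.98], [-2.94, 2.94]. Speed limits (rad/s): [2.57, 2.57, 3.14, 3.14, 3.14, 3.14, 3.14].

INTERFACE

Orientations are given as [roll, pitch, yaw] about the fixed x, y, z axes, in that order (R = Rz(yaw) Ry(pitch) Rx(roll)).
In Python, from cell import read_state, get_image, finish_job gives the robot as it stands.
- The arm moves only by the tool send_rows, never from a script. Its argument "series" is a list of rows, each an object of numbers: "ax", "ay", "az": the turn, a rotation vector about the tool's x, y, z in rad; "dx", "dy", "dz": the shift along the tool's x, y, z in cm; "hand": the closure, from 0 (fully open) to 1 (shut). In form: [{"ax": .., "ay": .., "az": .., "dx": .., "dy": .., "dz": .., "hand": ..}, ...]. A call has 1 to 10 rows; each row is the pose to reach, as a shift and turn from the pose commanded when the call began, along the tool's axes at that moment; what a row does not reach only later rows make up. A row lasts 1/10 s, in which the tool goes at most 50 mm and 8.59 degrees, less where a joint would pass 70% of its speed; a pose out of reach is approached as far as the arm can. A call with a gripper value outside its range is refused whole. The fingers move at their own pace and stop on an object; the grip force is fixed at half the most. Time passes only in rows, so rows that repeat a pose let the fingers close. It gives the time, the measured TCP pose, the force, the opening and the grip force at its end, in the units of the state.
- read_state(): the state, without advancing time (a new reading comes with each control period).
- get_image(name): name is "side" or "top"; returns a dict with "pixels" (400x640x3 uint8, red, green, blue), "mtx" (3x3 intrinsics, pixels), "R" (3x3) and "t" (3): a world point X has camera coordinates R X + t. Camera axes: x right, y down, z forward; pixel columns grow to the right and rows downward; lengths in mm; the calibration is good to about 2 mm. A picture is of the moment at which its call begins. There is no depth.
- finish_job(): hands the job in; it is judged then, once.
The state is a dict: "clock": time; "qpos": joint angles; "qd": joint speeds; "tau": joint torques, N m; "eef_pos": TCP position; "tool_rot": TCP orientation; "force": force on the tool from outside, world axes, zero at the start; "torque": the same for the moment, N m; "width": finger opening in mm; "gripper_force": force on a finger pad.
Only numpy, scipy, OpenCV 4.12 (cv2) and the standard library are available. Lean on these libraries where they do the work, as an engineer would, in place of code of your own. Each camera call takes 0.05 s, during which the arm holds its last target. There are 200 camera calls.

TASK

Push the pack of white tensile bars along its channel until it is fully home against the end stop of the specimen clamp, and throw the ratchet's thumb lever over from loosening to tightening (to the left, seen with the handle pointing towards you). Then work the handle to and fro by its black knob until the screw holds the pack firmly: stop as soon as moving the knob on to the left takes about 14 N, since a much harder pull crushes the bars. Let go of everything, and leave the loose bars, key and pin round the clamp where they lie.

Things in the scene. Friction and masses are not known exactly. Their poses are not given: they have to be found in the camera images.
- clamp: Fixed specimen clamp: dark base 150x150x12 mm, four pillars, aluminium bridge 128x92 mm (z 82 to 96 mm), vertical clamping screw. Origin: underside of the base, on the screw axis; z up; -x = front (handle side); +y = left seen from the front. Under the bridge runs an open channel along y for the bars: floor z = 40 mm, y -62 to +50 mm, rails 23 mm apart, 7 mm high.
- stop_face (a point): Middle of the end stop that closes the channel's -y end: face at y = -62 mm in the clamp's frame, top at z = 58 mm.
- bar_pack: The pack: white moulded tensile bars lying flat in the channel, 20x150x12 mm, about 50 g, sliding easily. Origin: centre of its underside; long axis y, parallel to the clamp's y. At the start 8 to 22 mm short of the stop, its +y end hanging out over the channel's +y end.
- pack_end (a point): Centre of the pack's free +y end face (20 mm wide, 12 mm high): push here along the clamp's -y to send the pack home. When home it is at y = +88 mm, z = 46 mm in the clamp's frame. Under it nothing rises above z = 12 mm.
- pack_foot (a point): Centre of the pack's -y end face, which meets the stop.
- pad: Keyed steel pad 30x34x10 mm under the screw. Origin: centre of its underside, 1 to 6 mm above the pack's top (z = 52 mm in the clamp's frame) at the start. Right-hand two-start screw, 16 mm a turn: driven clockwise from above it lowers the pad. From touch to 100 N takes about 0.45 rad of screw turn, a third of a stroke; the clamping force stays when the handle is let go.
- screw_axis (a point): Point on the vertical screw axis, about which the handle swings, at the height of the handle's top (z = 103 mm in the clamp's frame). The toothed ratchet wheel round it is 56 mm across and reaches z = 114 mm, the screw's end z = 127 mm.
- handle (a joint): Swing of the handle (rad) about the screw axis, -0.8 to 0.8. 0 = along the clamp's -x; grows clockwise seen from above (to the left seen from the front). Stays where left. The set way turns the screw; the other way clicks over 16 teeth a turn, so up to 0.39 rad is lost before a stroke bites.
- knob_top (a point): Top centre of the upright black knob on the handle's end: round, 22 mm across, 44 mm high, top at z = 148 mm in the clamp's frame, spins freely, 135 mm from the screw axis. Pull at the moving knob: 2 to 4 N on the idle way; on the working way 4 N while the screw runs free, 10 N at 45 N of clamping force, 14 N at 100 N, 19 N at 150 N; some 4 N less once it stands still.
- pawl (a joint): Ratchet lever with pawl (rad, relative to the handle). -0.35: lever over to the right (seen from the front), handle drives anticlockwise, loosening. +0.35: lever to the left, drives clockwise, tightening. A spring holds it at either end and snaps it over past 0; 0.13 to 0.35 while clicking over teeth.
- lever_tip (a point): Top of the lever's upright steel tab, 10 mm long, 7 mm thick, 20 mm high, top at z = 136 mm in the clamp's frame, 82 mm from the screw axis; the lever pivots 50 mm from that axis, so the tab swings 11 mm to either side of the handle's centre line. 3 to 6 N sideways throws it; the handle may swing along, at most to its stop, first. Handle's top: z = 103 mm.
- die_fixture: Bystander, fixed: tall white four-pillar die set, three plates, about 270 mm deep (x), 215 mm wide (y) and 235 mm high, to the right of the clamp (world x 0.50 to 0.77 m, y -0.17 to +0.05 m): keep the arm in front of it or above it when coming from the right. Origin: centre of its underside.
- dark_bars: Bystander: dark tensile bars, 20x150x8 mm, on the table behind the clamp. Origin: centre of the underside.
- hex_key: Bystander: bent hex key, 30x92x4 mm, on the table in front of the clamp. Origin: centre of the underside.
- die_pin: Bystander: brass pin, 60 mm long, 11 mm thick, on the table in front of the clamp. Origin: centre of the underside.
Mind the look-alikes: they are no part of the job. There is more than one size of the bar_pack; the job needs the larger.

How it is judged:
By the outcome, as a careful person would: the job done as asked, in the order asked, and still so for the second after the job is handed in, with the robot touching nothing.
It also fails if it takes over 72 s, if anything falls off the work surface, if the arm or the gripper's body presses on something with over 40 N, if the wrist force passes 120 N, or if a joint passes its speed limit or range.

## Working session

There is one attempt and no reset: what is moved stays moved. The work goes in short steps, Python scripts to look and compute and a tool call to move; the robot and the scene stay as the last step left them, time stands still between calls to the robot, and variables do not carry over. Pictures are saved under pics/ and viewed, at most 10 in all, crops included, and the job is handed in when it is done.

Besides the shell and the picture viewer there is one more tool, called after "Call:" as name(argument=value, ...), one argument or row to a line, values as JSON. send_rows: Moves the arm, as the interface text tells. Its arguments: {"type":"object","properties":{"series":{"type":"array","items":{"type":"object","properties":{"ax":{"type":"number"},"ay":{"type":"number"},"az":{"type":"number"},"dx":{"type":"number"},"dy":{"type":"number"},"dz":{"type":"number"},"hand":{"type":"number"}}}}},"required":["series"]}

```bash
mkdir -p pics
cat > h.py <<'E'
import numpy as np, cv2
from cell import read_state, get_image, finish_job
def shot(n,f):
    d=get_image(n); cv2.imwrite('pics/'+f,cv2.cvtColor(np.asarray(d['pixels']),cv2.COLOR_RGB2BGR)); np.savez('pics/'+f+'.npz',**d); return d
def load(f): return np.load('pics/'+f+'.npz')
def ray(d,u,v):
    R=np.array(d['R']);t=np.array(d['t']);K=np.array(d['mtx'])
    return -R.T@t, R.T@np.linalg.inv(K)@np.array([u,v,1.])
def onz(d,u,v,z):
    c,r=ray(d,u,v); return c+r*(z-c[2])/r[2]
def proj(d,X):
    p=np.array(d['mtx'])@(np.array(d['R'])@np.array(X,float)+np.array(d['t'])); return p[:2]/p[2]
def two(d1,p1,d2,p2):
    c1,r1=ray(d1,*p1);c2,r2=ray(d2,*p2)
    s=np.linalg.lstsq(np.c_[r1,-r2],c2-c1,rcond=None)[0]
    a=c1+s[0]*r1;b=c2+s[1]*r2; return (a+b)/2,np.linalg.norm(a-b)
E
python3 - <<'E'
from h import *
for n in('top','side'):
    d=shot(n,n+'0.png'); print(n,-np.array(d['R']).T@np.array(d['t']),np.array(d['R'])[2],d['mtx'][0][0])
print(read_state())
E
```

```text
top [ 383.11483698  167.84675556 1164.19894484] [ 1.61612807e-01 -7.62978491e-04 -9.86853950e-01] 455.4450652495932
side [-254.46888495  343.19095556  620.32533411] [ 0.834611   -0.18245994 -0.51974306] 477.99768164372904
{'clock': 0.1, 'qpos': array([ 1.26421238,  0.62921688,  0.03845459,  1.51829914, -0.02702047,
        0.99630082, -0.0199816 ]), 'qd': array([ 0.00048084, -0.0013526 ,  0.00062707, -0.00217438,  0.00046005,
       -0.00042648, -0.00046346]), 'tau': array([ 2.19518464e-03, -5.64531970e+01,  1.23010777e+00, -1.93977159e+01,
        1.12490388e-02,  5.36061954e-03, -2.42698866e-05]), 'eef_pos': array([ 154.89405981, -630.68354524,  230.49508434]), 'tool_rot': array([-3.13988644e+00,  4.53667984e-06,  2.40782560e-01]), 'force': array([-0.59720782, -1.07213887,  0.03245903]), 'torque': array([-0.02693851,  0.0207397 , -0.04720301]), 'gripper_force': 0.0, 'width': 85.12898848170238}
```

View pics/top0.png

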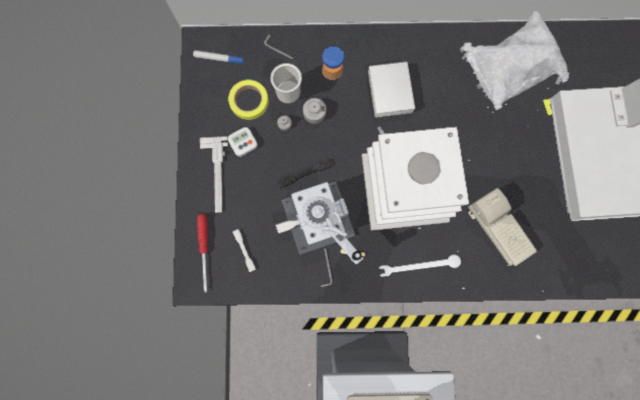

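View pics/side0.png

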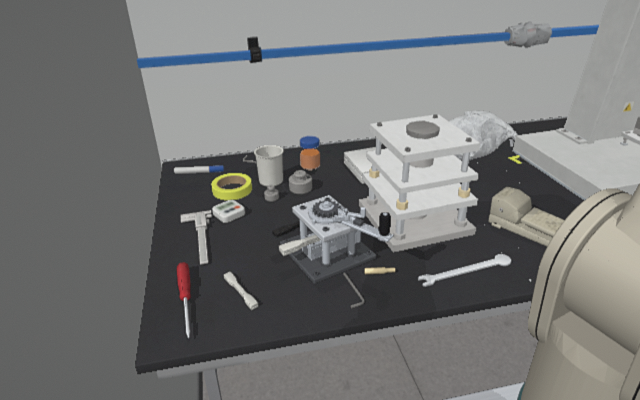

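Top view: the clamp is near (318,212), its white pack sticking out left at (287,226), the handle running to the knob at (357,256), and the die set at (415,175). There are two white-bar candidates: the one in the clamp at (287,226) and a smaller loose one at (244,250). The one in the channel fits the description. I'll confirm it in an enlarged crop.

Run:
```python
from h import *
t=cv2.imread('pics/top0.png')[165:275,225:385]; s=cv2.imread('pics/side0.png')[185:295,265:405]
cv2.imwrite('pics/c1.png',cv2.resize(t,None,fx=5,fy=5,interpolation=cv2.INTER_CUBIC))
cv2.imwrite('pics/c2.png',cv2.resize(s,None,fx=5,fy=5,interpolation=cv2.INTER_CUBIC))
```

```text
(no output)
```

View pics/c1.png

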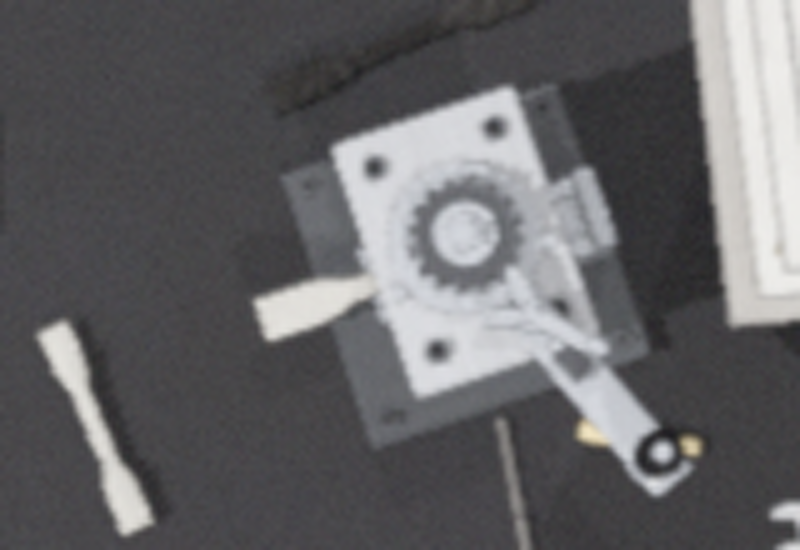

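View pics/c2.png

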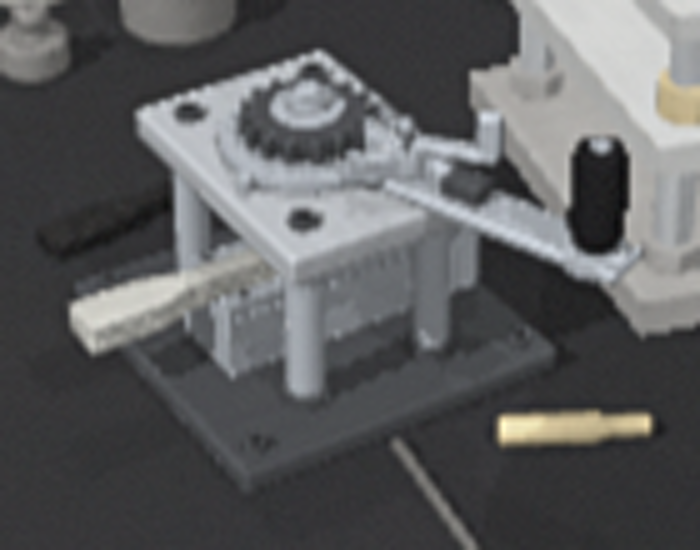

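The crops confirm it: the larger pack lies in the clamp channel, its free end near crop1 (262,318). The loose bar at crop1 (95,430) is the smaller look-alike. The knob top is at crop1 (661,451) and crop2 (600,145), and the lever tab at crop2 (488,118). The lever lies on the handle's right.

Run:
```python
from h import *
T=load('top0.png');S=load('side0.png')
ct=lambda u,v:(225+(u+.5)/5-.5,165+(v+.5)/5-.5)
cs=lambda u,v:(265+(u+.5)/5-.5,185+(v+.5)/5-.5)
f=lambda p:np.round(p,1)
br=[onz(T,*ct(*p),96) for p in((332,150),(515,87),(415,397))]
print('bridge',[f(b) for b in br]); 
v=br[0]-br[2]; yaw=np.arctan2(v[1],v[0]); w=br[0]-br[1]; print('yaw',yaw,np.arctan2(w[1],w[0])-np.pi/2,np.linalg.norm(v),np.linalg.norm(w))
print('base BL',f(onz(T,*ct(375,445),12)),'TL',f(onz(T,*ct(283,175),12)),'BR',f(onz(T,*ct(647,352),12)),'side: front corner',f(onz(S,*cs(248,487),12)))
s=two(T,ct(467,232),S,cs(305,88));print('screw',f(s[0]),s[1],f(onz(T,*ct(467,232),127)))
k=two(T,ct(661,451),S,cs(600,145));print('knob',f(k[0]),k[1],f(onz(T,*ct(661,451),148)),f(onz(S,*cs(600,145),148)))
print('tab side',f(onz(S,*cs(488,115),136)), proj(T,onz(S,*cs(488,115),136)))
u=proj(T,onz(S,*cs(488,115),136)); print('tab in crop1',(u-[225,165])*5)
print('packend top',f(onz(T,*ct(255,297),52)),f(onz(T,*ct(268,340),52)))
print('packend side',f(onz(S,*cs(72,312),52)),f(onz(S,*cs(92,332),52)),f(onz(S,*cs(93,354),40)))
```

```text
bridge [array([580.1, 228.6,  96. ]), array([609.3, 140.7,  96. ]), array([461.9, 190.5,  96. ])]
yaw 0.3109333519481498 0.32066523867882535 124.24744303988574 92.59711663043119
base BL [444.2 212.8  12. ] TL [583.  258.6  12. ] BR [488.9  74.5  12. ] side: front corner [435.5 213.7  12. ]
screw [535.5 165.7 124.6] 1.512215577371302 [535. 165. 127.]
knob [432.2  80.5 148.8] 0.2607261525003258 [432.3  80.6 148. ] [433.3  80.  148. ]
tab side [481.2 107.5 136. ] [343.79295561 233.54180535]
tab in crop1 [593.96477807 342.70902675]
packend top [515.5 269.4  52. ] [494.2 263.1  52. ]
packend side [508.9 268.4  52. ] [494.1 262.6  52. ] [495.7 262.7  40. ]
```

Call:
send_rows(
  series=[
    {"dx": 1.8, "dy": -1.8},
    {"dx": 5.3, "dy": -5.2},
    {"dx": 8.8, "dy": -8.7},
    {"dx": 12.3, "dy": -12.1},
    {"dx": 15.8, "dy": -15.6},
    {"dx": 19.3, "dy": -19.0},
    {"dx": 22.8, "dy": -22.5},
    {"dx": 26.3, "dy": -25.9},
    {"dx": 29.8, "dy": -29.4},
    {"dx": 33.3, "dy": -32.8},
  ],
)

```text
invalid input at $.series[0]: expected keys ax, ay, az, dx, dy, dz, hand
```

Call:
send_rows(
  series=[
    {"ax": 0, "ay": 0, "az": 0, "dz": 0, "hand": 0.2, "dx": 1.8, "dy": -1.8},
    {"ax": 0, "ay": 0, "az": 0, "dz": 0, "hand": 0.4, "dx": 5.3, "dy": -5.2},
    {"ax": 0, "ay": 0, "az": 0, "dz": 0, "hand": 0.6, "dx": 8.8, "dy": -8.7},
    {"ax": 0, "ay": 0, "az": 0, "dz": 0, "hand": 1, "dx": 12.3, "dy": -12.1},
    {"ax": 0, "ay": 0, "az": 0, "dz": 0, "hand": 1, "dx": 15.8, "dy": -15.6},
    {"ax": 0, "ay": 0, "az": 0, "dz": 0, "hand": 1, "dx": 19.3, "dy": -19.0},
    {"ax": 0, "ay": 0, "az": 0, "dz": 0, "hand": 1, "dx": 22.8, "dy": -22.5},
    {"ax": 0, "ay": 0, "az": 0, "dz": 0, "hand": 1, "dx": 26.3, "dy": -25.9},
    {"ax": 0, "ay": 0, "az": 0, "dz": 0, "hand": 1, "dx": 29.8, "dy": -29.4},
    {"ax": 0, "ay": 0, "az": -0.075, "dz": 0, "hand": 1, "dx": 33.3, "dy": -32.8},
  ],
)

```text
clock: 1.1
eef_pos: [400.8, -231.3, 231.3]
tool_rot: [-3.142, 0.0, 0.317]
force: [1.3, -0.1, 0.6]
width: 0.1
gripper_force: 0.0
```

Call:
send_rows(
  series=[
    {"ax": 0, "ay": 0, "az": 0, "dz": 0, "hand": 1, "dx": 1.7, "dy": -4.5},
    {"ax": 0, "ay": 0, "az": 0, "dz": 0, "hand": 1, "dx": 3.4, "dy": -9.0},
    {"ax": 0, "ay": 0, "az": 0, "dz": 0, "hand": 1, "dx": 5.2, "dy": -13.6},
    {"ax": 0, "ay": 0, "az": 0, "dz": 0, "hand": 1, "dx": 6.9, "dy": -18.1},
    {"ax": 0, "ay": 0, "az": 0, "dz": 0, "hand": 1, "dx": 8.7, "dy": -22.7},
    {"ax": 0, "ay": 0, "az": 0, "dz": 0, "hand": 1, "dx": 10.4, "dy": -27.3},
    {"ax": 0, "ay": 0, "az": 0, "dz": 0, "hand": 1, "dx": 13.4, "dy": -31.2},
    {"ax": 0, "ay": 0, "az": 0, "dz": 0, "hand": 1, "dx": 16.5, "dy": -35.2},
    {"ax": 0, "ay": 0, "az": 0, "dz": 0, "hand": 1, "dx": 19.5, "dy": -39.1},
    {"ax": 0, "ay": 0, "az": 0, "dz": 0, "hand": 1, "dx": 22.5, "dy": -43.0},
  ],
)

```text
clock: 2.1
eef_pos: [480.7, 247.2, 231.1]
tool_rot: [3.141, 0.0, 0.316]
force: [0.0, -0.4, 0.6]
width: -0.1
gripper_force: 0.0
```

Call:
send_rows(
  series=[
    {"ax": 0, "ay": 0, "az": 0, "dz": 0.5, "hand": 1, "dx": 2.7, "dy": -4.0},
    {"ax": 0, "ay": 0, "az": 0, "dz": 4.5, "hand": 1, "dx": 2.7, "dy": -4.0},
    {"ax": 0, "ay": 0, "az": 0, "dz": 9, "hand": 1, "dx": 2.7, "dy": -4.0},
    {"ax": 0, "ay": 0, "az": 0, "dz": 13.5, "hand": 1, "dx": 2.7, "dy": -4.0},
    {"ax": 0, "ay": 0, "az": 0, "dz": 17.5, "hand": 1, "dx": 2.7, "dy": -4.0},
    {"ax": 0, "ay": 0, "az": 0, "dz": 19.3, "hand": 1, "dx": 2.7, "dy": -4.0},
    {"ax": 0, "ay": 0, "az": 0, "dz": 19.3, "hand": 1, "dx": 2.7, "dy": -4.0},
  ],
)

```text
clock: 2.8
eef_pos: [491.5, 290.3, 35.1]
tool_rot: [3.14, 0.007, 0.316]
force: [0.3, 0.3, 0.7]
width: 0.1
gripper_force: 0.0
```

```bash
cat > s.py <<'E'
from h import *
import sys
C=np.array([535.3,165.4]);Y=0.315
R2=np.array([[np.cos(Y),np.sin(Y)],[-np.sin(Y),np.cos(Y)]])
def st():
    s=read_state(); p=R2@(s['eef_pos'][:2]-C); f=R2@s['force'][:2]
    th=np.arctan2(p[1],-p[0])
    print('t',round(s['clock'],2),'clampxy',np.round(p,1),'z',round(s['eef_pos'][2],1),'th',round(th,3),'r',round(np.hypot(*p),1),'Fc',np.round(f,1),'Fz',round(s['force'][2],1),'Ft(clockwise)',round(f@[np.sin(th),np.cos(th)],1),'yaw',round(s['tool_rot'][2],3),'w',round(s['width'],1))
if __name__=='__main__': st()
E
python3 - <<'E'
from s import *
st()
shot('top','top1.png');shot('side','side1.png')
a=cv2.imread('pics/top1.png')[185:255,250:370]; b=cv2.imread('pics/side1.png')[185:285,250:400]
a=cv2.resize(a,(480,280),interpolation=cv2.INTER_CUBIC);b=cv2.resize(b,(480,320),interpolation=cv2.INTER_CUBIC)
cv2.imwrite('pics/c3.png',np.vstack([a,b]))
E
```

```text
t 2.8 clampxy [ -3.  132.3] z 35.1 th 1.548 r 132.4 Fc [0.4 0.1] Fz 0.7 Ft(clockwise) 0.4 yaw 0.316 w 0.1
```

View pics/c3.png

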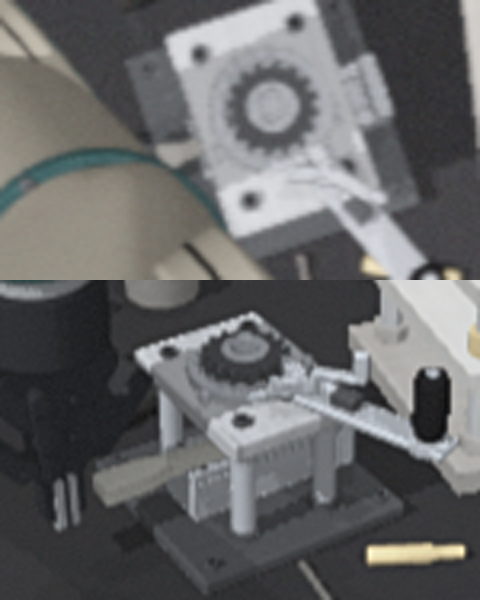

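The side view shows the shut fingers just left of the pack's free end and in line with it. I'll push along the clamp's -y.

Call:
send_rows(
  series=[
    {"ax": 0, "ay": 0, "az": 0, "dz": 0, "hand": 1, "dx": 0.2, "dy": 0.4},
    {"ax": 0, "ay": 0, "az": 0, "dz": 0, "hand": 1, "dx": 0.3, "dy": 0.8},
    {"ax": 0, "ay": 0, "az": 0, "dz": 0, "hand": 1, "dx": 0.3, "dy": 1.1},
    {"ax": 0, "ay": 0, "az": 0, "dz": 0, "hand": 1, "dx": 0.3, "dy": 1.4},
    {"ax": 0, "ay": 0, "az": 0, "dz": 0, "hand": 1, "dx": 0.3, "dy": 1.7},
    {"ax": 0, "ay": 0, "az": 0, "dz": 0, "hand": 1, "dx": 0.3, "dy": 2.0},
    {"ax": 0, "ay": 0, "az": 0, "dz": 0, "hand": 1, "dx": 0.3, "dy": 2.2},
    {"ax": 0, "ay": 0, "az": 0, "dz": 0, "hand": 1, "dx": 0.3, "dy": 2.4},
  ],
)

```text
clock: 3.7
eef_pos: [504.1, 269.7, 38.3]
tool_rot: [-3.142, -0.0, 0.316]
force: [-0.7, 0.1, -0.1]
width: 0.0
gripper_force: 0.2
```

```bash
python3 s.py
```

```text
t 3.7 clampxy [  2.7 108.9] z 38.3 th 1.596 r 108.9 Fc [-0.6  0.3] Fz -0.1 Ft(clockwise) -0.6 yaw 0.316 w 0.0
```

Call:
send_rows(
  series=[
    {"ax": 0, "ay": 0, "az": 0, "dz": 0, "hand": 1, "dx": -0.2, "dy": 0.1},
    {"ax": 0, "ay": 0, "az": 0, "dz": 0, "hand": 1, "dx": -0.2, "dy": 0.2},
    {"ax": 0, "ay": 0, "az": 0, "dz": 0, "hand": 1, "dx": -0.2, "dy": 0.3},
    {"ax": 0, "ay": 0, "az": 0, "dz": 0, "hand": 1, "dx": -0.2, "dy": 0.4},
    {"ax": 0, "ay": 0, "az": 0, "dz": 0, "hand": 1, "dx": -0.2, "dy": 0.5},
    {"ax": 0, "ay": 0, "az": 0, "dz": 0, "hand": 1, "dx": -0.2, "dy": 0.6},
  ],
)

```text
clock: 4.3
eef_pos: [504.1, 263.5, 38.3]
tool_rot: [3.142, 0.0, 0.316]
force: [-0.5, -0.2, 0.1]
width: -0.2
gripper_force: 0.1
```

```bash
python3 s.py
```

```text
t 4.3 clampxy [  0.7 102.9] z 38.3 th 1.578 r 102.9 Fc [-0.5 -0.1] Fz 0.1 Ft(clockwise) -0.5 yaw 0.316 w -0.2
```

Call:
send_rows(
  series=[
    {"ax": 0, "ay": 0, "az": 0, "dz": 0, "hand": 1, "dx": 0, "dy": 0.1},
    {"ax": 0, "ay": 0, "az": 0, "dz": 0, "hand": 1, "dx": 0, "dy": 0.2},
    {"ax": 0, "ay": 0, "az": 0, "dz": 0, "hand": 1, "dx": 0, "dy": 0.3},
    {"ax": 0, "ay": 0, "az": 0, "dz": 0, "hand": 1, "dx": 0, "dy": 0.35},
  ],
)

```text
clock: 4.7
eef_pos: [505.0, 261.9, 38.5]
tool_rot: [-3.14, -0.001, 0.317]
force: [-2.3, 5.5, -0.8]
width: 0.2
gripper_force: 2.7
```

Run:
```python
from s import *
st()
d=shot('side','side2.png')
b=d['pixels'][185:285,250:400]
cv2.imwrite('pics/c4.png',cv2.resize(b[:,:,::-1],(750,500),interpolation=cv2.INTER_CUBIC))
```

```text
t 4.7 clampxy [  1.1 101.1] z 38.5 th 1.582 r 101.1 Fc [-0.4  6. ] Fz -0.8 Ft(clockwise) -0.5 yaw 0.317 w 0.2
```

View pics/c4.png

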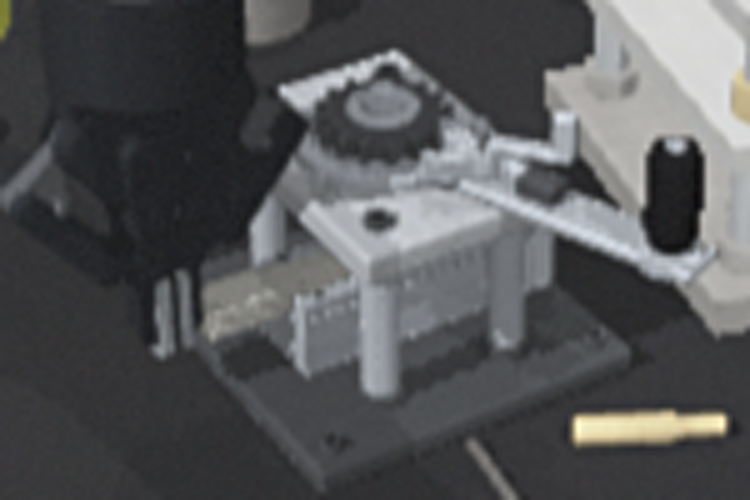

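Call:
send_rows(
  series=[
    {"ax": 0, "ay": 0, "az": 0, "dz": 0, "hand": 1, "dx": 0, "dy": 0.1},
    {"ax": 0, "ay": 0, "az": 0, "dz": 0, "hand": 1, "dx": 0, "dy": 0.2},
    {"ax": 0, "ay": 0, "az": 0, "dz": 0, "hand": 1, "dx": 0, "dy": 0.2},
    {"ax": 0, "ay": 0, "az": 0, "dz": 0, "hand": 1, "dx": 0, "dy": 0.2},
  ],
)

```text
clock: 5.15
eef_pos: [505.3, 261.8, 38.7]
tool_rot: [-3.138, -0.002, 0.318]
force: [-1.8, 8.0, -0.2]
width: -0.1
gripper_force: 4.0
```

```bash
python3 s.py
```

```text
t 5.15 clampxy [  1.4 101. ] z 38.7 th 1.584 r 101.0 Fc [0.7 8.2] Fz -0.2 Ft(clockwise) 0.6 yaw 0.318 w -0.1
```

Pack is home: 8 N, and it no longer moves. Next I'll retract and go over the lever tab with the fingers straddling it, which keeps the body away from the die set.

Call:
send_rows(
  series=[
    {"ax": 0, "ay": 0, "az": 0, "dz": 0, "hand": 1, "dx": 0, "dy": -1.5},
    {"ax": 0, "ay": 0, "az": 0, "dz": 0, "hand": 1, "dx": 0, "dy": -3.5},
    {"ax": 0, "ay": 0, "az": 0, "dz": -4.5, "hand": 1, "dx": 0, "dy": -3.5},
    {"ax": 0, "ay": 0, "az": 0, "dz": -9, "hand": 0.9, "dx": 0, "dy": -3.5},
    {"ax": 0, "ay": 0, "az": 0, "dz": -13.5, "hand": 0.8, "dx": 0, "dy": -3.5},
    {"ax": 0, "ay": 0, "az": 0, "dz": -17, "hand": 0.53, "dx": 0, "dy": -2},
    {"ax": 0, "ay": 0, "az": -0.1, "dz": -17, "hand": 0.53, "dx": -1.8, "dy": 2},
    {"ax": 0, "ay": 0, "az": -0.2, "dz": -17, "hand": 0.53, "dx": -3.6, "dy": 6},
    {"ax": 0, "ay": 0, "az": -0.3, "dz": -17, "hand": 0.53, "dx": -5.4, "dy": 10},
    {"ax": 0, "ay": 0, "az": -0.374, "dz": -17, "hand": 0.53, "dx": -7.05, "dy": 13.6},
  ],
)

```text
clock: 6.15
eef_pos: [480.2, 104.4, 208.3]
tool_rot: [3.141, 0.002, 0.692]
force: [0.8, 0.7, -1.3]
width: 39.7
gripper_force: 0.0
```

```bash
python3 s.py
```

```text
t 6.15 clampxy [-71.3 -41. ] z 208.3 th -0.521 r 82.3 Fc [1.  0.4] Fz -1.3 Ft(clockwise) -0.1 yaw 0.692 w 39.7
```

Call:
send_rows(
  series=[
    {"ax": 0, "ay": 0, "az": 0, "dz": 3, "hand": 0.53, "dx": 0, "dy": -0.1},
    {"ax": 0, "ay": 0, "az": 0, "dz": 6, "hand": 0.53, "dx": 0, "dy": -0.1},
    {"ax": 0, "ay": 0, "az": 0, "dz": 8, "hand": 0.53, "dx": 0, "dy": -0.1},
    {"ax": 0, "ay": 0, "az": 0, "dz": 9, "hand": 0.53, "dx": 0, "dy": -0.1},
  ],
)

```text
clock: 6.55
eef_pos: [479.1, 107.0, 116.7]
tool_rot: [-3.141, 0.004, 0.689]
force: [0.3, 1.4, -0.1]
width: 40.0
gripper_force: 0.0
```

Run:
```python
from s import *
st()
d=shot('side','side3.png'); e=shot('top','top3.png')
cv2.imwrite('pics/c5.png',np.vstack([cv2.resize(x[:,:,::-1],(640,300),interpolation=cv2.INTER_CUBIC) for x in (d['pixels'][190:265,280:440],e['pixels'][190:265,280:440])]))
```

```text
t 6.55 clampxy [-71.5 -38.2] z 116.7 th -0.49 r 81.1 Fc [0.7 1.2] Fz -0.1 Ft(clockwise) 0.7 yaw 0.689 w 40.0
```

View pics/c5.png

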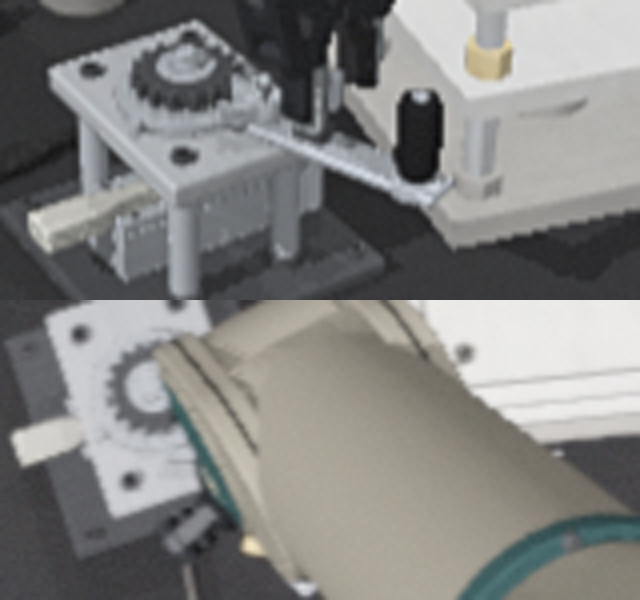

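The side crop shows the tab at (320,110), standing between the two fingertips. I'll push it left with the right finger.

Call:
send_rows(
  series=[
    {"ax": 0, "ay": 0, "az": 0, "dz": 0, "hand": 0.53, "dx": 0, "dy": -0.5},
    {"ax": 0, "ay": 0, "az": 0, "dz": 0, "hand": 0.53, "dx": 0, "dy": -1.0},
    {"ax": 0, "ay": 0, "az": 0, "dz": 0, "hand": 0.53, "dx": 0, "dy": -1.5},
    {"ax": 0, "ay": 0, "az": 0, "dz": 0, "hand": 0.53, "dx": 0, "dy": -1.9},
    {"ax": 0, "ay": 0, "az": 0, "dz": 0, "hand": 0.53, "dx": 0, "dy": -2.3},
    {"ax": 0, "ay": 0, "az": 0, "dz": 0, "hand": 0.53, "dx": 0, "dy": -2.7},
    {"ax": 0, "ay": 0, "az": 0, "dz": 0, "hand": 0.53, "dx": 0, "dy": -3.1},
  ],
)

```text
clock: 7.35
eef_pos: [460.2, 132.5, 118.4]
tool_rot: [-3.141, -0.0, 0.69]
force: [0.5, -0.4, -1.1]
width: 40.1
gripper_force: 0.0
```

```bash
cat > k.py <<'E'
from s import *
import sys
# knob (black blob) from side view near expected circle; print handle angle
n=sys.argv[1]; d=shot('side',n)
best=[]
im=d['pixels'].astype(int).max(2); m=(im<40).astype(np.uint8)
for th in np.arange(-.8,.81,.02):
    v=[]
    for z in (112,122,132,142):
        p=R2.T@(135*np.array([-np.cos(th),np.sin(th)]))+C
        u=proj(d,[*p,z]).round().astype(int); v.append(m[u[1]-1:u[1]+2,u[0]-3:u[0]+4].mean())
    best.append((round(np.mean(v),2),round(th,2)))
print('knob th',sorted(best)[-6:])
st()
E
python3 k.py side4.png
```

```text
knob th [(np.float64(0.82), np.float64(-0.3)), (np.float64(0.88), np.float64(-0.4)), (np.float64(0.94), np.float64(-0.32)), (np.float64(0.95), np.float64(-0.38)), (np.float64(0.95), np.float64(-0.36)), (np.float64(0.98), np.float64(-0.34))]
t 7.4 clampxy [-81.9  -7.3] z 118.3 th -0.089 r 82.2 Fc [-0.5  0.9] Fz -0.2 Ft(clockwise) 1.0 yaw 0.691 w 40.4
```

Call:
send_rows(
  series=[
    {"ax": 0, "ay": 0, "az": 0, "dz": 0, "hand": 0.53, "dx": 0, "dy": -0.3},
    {"ax": 0, "ay": 0, "az": 0, "dz": 0, "hand": 0.53, "dx": 0, "dy": 0.5},
    {"ax": 0, "ay": 0, "az": 0, "dz": -4, "hand": 0.53, "dx": 0, "dy": 0.6},
    {"ax": 0, "ay": 0, "az": 0, "dz": -7, "hand": 0.48, "dx": 0, "dy": 0.6},
    {"ax": 0, "ay": 0, "az": 0, "dz": -7, "hand": 0.48, "dx": -2.8, "dy": 1.4},
    {"ax": 0, "ay": 0, "az": 0, "dz": -7, "hand": 0.48, "dx": -5.6, "dy": 2.25},
    {"ax": 0, "ay": 0, "az": 0, "dz": -7, "hand": 0.48, "dx": -5.6, "dy": 2.25},
  ],
)

```text
clock: 8.1
eef_pos: [429.3, 74.6, 188.3]
tool_rot: [3.141, 0.004, 0.685]
force: [0.6, 0.3, -0.7]
width: 44.7
gripper_force: 0.0
```

```bash
python3 k.py side5.png
python3 - <<'E'
from h import *
b=cv2.imread('pics/side5.png')[190:260,310:410]
cv2.imwrite('pics/c6.png',cv2.resize(b,None,fx=6,fy=6,interpolation=cv2.INTER_CUBIC))
E
```

```text
knob th [(np.float64(0.8), np.float64(-0.3)), (np.float64(0.85), np.float64(-0.4)), (np.float64(0.93), np.float64(-0.32)), (np.float64(0.94), np.float64(-0.38)), (np.float64(0.94), np.float64(-0.36)), (np.float64(0.95), np.float64(-0.34))]
t 8.15 clampxy [-126.5  -52.2] z 188.5 th -0.391 r 136.9 Fc [0.8 0.5] Fz 0.2 Ft(clockwise) 0.1 yaw 0.686 w 44.4
```

View pics/c6.png

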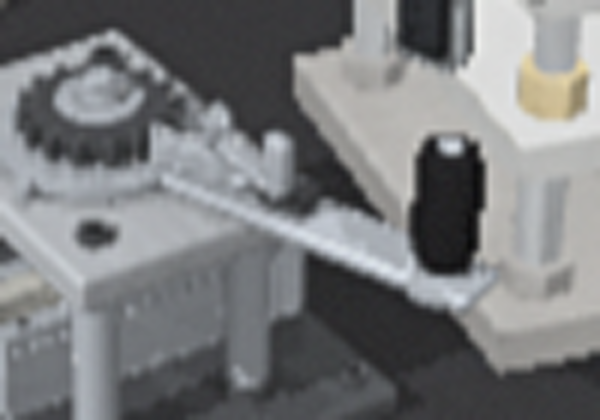

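The tab now stands at side pixel (356,213), left of where it was at (363,208). I'll check that angle, then go down over the knob.

Run:
```python
from s import *
d=load('side5.png')
p=R2@(onz(d,310+278.5/6-.5,190+135.5/6-.5,136)[:2]-C);print(p,np.arctan2(p[1],-p[0]),np.hypot(*p))
p=R2@(onz(d,310+450.5/6-.5,190+146.5/6-.5,148)[:2]-C);print(p,np.arctan2(p[1],-p[0]),np.hypot(*p))
```

```text
[-76.09001564 -19.32093786] -0.24866664719775808 78.50470762388375
[-124.29219899  -48.97435114] -0.3753457442141789 133.59280594240605
```

Call:
send_rows(
  series=[
    {"ax": 0, "ay": 0, "az": 0, "dz": 2.5, "hand": 0.48, "dx": 0, "dy": -0.2},
    {"ax": 0, "ay": 0, "az": 0, "dz": 5, "hand": 0.48, "dx": 0.1, "dy": -0.3},
    {"ax": 0, "ay": 0, "az": 0, "dz": 7, "hand": 0.48, "dx": 0.1, "dy": -0.3},
    {"ax": 0, "ay": 0, "az": 0, "dz": 7, "hand": 0.6, "dx": 0.1, "dy": -0.3},
    {"ax": 0, "ay": 0, "az": 0, "dz": 7, "hand": 0.7, "dx": 0.1, "dy": -0.3},
    {"ax": 0, "ay": 0, "az": 0, "dz": 7, "hand": 0.7, "dx": 0.1, "dy": -0.3},
  ],
)

```text
clock: 8.75
eef_pos: [431.6, 82.1, 119.1]
tool_rot: [3.141, -0.002, 0.69]
force: [-0.5, -0.3, 0.6]
width: 25.5
gripper_force: 0.0
```

```bash
python3 k.py side6.png
```

```text
knob th [(np.float64(0.63), np.float64(-0.56)), (np.float64(0.64), np.float64(-0.46)), (np.float64(0.65), np.float64(-0.54)), (np.float64(0.69), np.float64(-0.5)), (np.float64(0.69), np.float64(-0.48)), (np.float64(0.7), np.float64(-0.52))]
t 8.8 clampxy [-124.4  -47.1] z 119.2 th -0.362 r 133.0 Fc [0.3 0. ] Fz -0.6 Ft(clockwise) -0.1 yaw 0.69 w 25.8
```

The lever is thrown: the tab is now 0.127 rad left of the handle line, which puts the pawl at about +0.33. The knob is caged between the fingers, so I'll start the first tightening stroke.

Call:
send_rows(
  series=[
    {"ax": 0, "ay": 0, "az": 0.05, "dz": 0, "hand": 0.7, "dx": 0.02, "dy": -0.67},
    {"ax": 0, "ay": 0, "az": 0.1, "dz": 0, "hand": 0.7, "dx": 0.07, "dy": -1.34},
    {"ax": 0, "ay": 0, "az": 0.15, "dz": 0, "hand": 0.7, "dx": 0.15, "dy": -2.0},
    {"ax": 0, "ay": 0, "az": 0.2, "dz": 0, "hand": 0.7, "dx": 0.27, "dy": -2.66},
    {"ax": 0, "ay": 0, "az": 0.25, "dz": 0, "hand": 0.7, "dx": 0.42, "dy": -3.32},
    {"ax": 0, "ay": 0, "az": 0.3, "dz": 0, "hand": 0.7, "dx": 0.6, "dy": -3.96},
    {"ax": 0, "ay": 0, "az": 0.35, "dz": 0, "hand": 0.7, "dx": 0.81, "dy": -4.6},
    {"ax": 0, "ay": 0, "az": 0.4, "dz": 0, "hand": 0.7, "dx": 1.06, "dy": -5.22},
  ],
)

```text
clock: 9.6
eef_pos: [406.8, 128.0, 119.3]
tool_rot: [3.141, -0.002, 0.286]
force: [2.4, -4.4, -0.3]
width: 25.7
gripper_force: 2.2
```

```bash
python3 s.py
```

```text
t 9.6 clampxy [-133.8    4.3] z 119.3 th 0.032 r 133.8 Fc [ 0.9 -5. ] Fz -0.3 Ft(clockwise) -4.9 yaw 0.286 w 25.7
```

Call:
send_rows(
  series=[
    {"ax": 0, "ay": 0, "az": 0.05, "dz": 0, "hand": 0.7, "dx": 0.02, "dy": -0.67},
    {"ax": 0, "ay": 0, "az": 0.1, "dz": 0, "hand": 0.7, "dx": 0.07, "dy": -1.34},
    {"ax": 0, "ay": 0, "az": 0.15, "dz": 0, "hand": 0.7, "dx": 0.15, "dy": -2.0},
    {"ax": 0, "ay": 0, "az": 0.2, "dz": 0, "hand": 0.7, "dx": 0.27, "dy": -2.66},
    {"ax": 0, "ay": 0, "az": 0.25, "dz": 0, "hand": 0.7, "dx": 0.42, "dy": -3.32},
  ],
)

```text
clock: 10.1
eef_pos: [400.7, 160.9, 119.3]
tool_rot: [3.141, -0.001, 0.036]
force: [1.1, -4.8, 0.6]
width: 25.4
gripper_force: 2.2
```

```bash
python3 s.py
```

```text
t 10.1 clampxy [-129.3   37.4] z 119.3 th 0.281 r 134.6 Fc [-0.5 -4.9] Fz 0.6 Ft(clockwise) -4.8 yaw 0.036 w 25.4
```

Call:
send_rows(
  series=[
    {"ax": 0, "ay": 0, "az": 0.05, "dz": 0, "hand": 0.7, "dx": 0.02, "dy": -0.67},
    {"ax": 0, "ay": 0, "az": 0.1, "dz": 0, "hand": 0.7, "dx": 0.07, "dy": -1.34},
    {"ax": 0, "ay": 0, "az": 0.15, "dz": 0, "hand": 0.7, "dx": 0.15, "dy": -2.0},
    {"ax": 0, "ay": 0, "az": 0.2, "dz": 0, "hand": 0.7, "dx": 0.27, "dy": -2.66},
    {"ax": 0, "ay": 0, "az": 0.25, "dz": 0, "hand": 0.7, "dx": 0.42, "dy": -3.32},
  ],
)

```text
clock: 10.6
eef_pos: [403.0, 194.1, 119.2]
tool_rot: [3.141, -0.0, -0.214]
force: [-0.7, -4.3, 2.6]
width: 25.5
gripper_force: 2.2
```

```bash
python3 s.py
```

```text
t 10.6 clampxy [-116.9   68.2] z 119.2 th 0.528 r 135.3 Fc [-2.  -3.8] Fz 2.6 Ft(clockwise) -4.3 yaw -0.214 w 25.5
```

Call:
send_rows(
  series=[
    {"ax": 0, "ay": 0, "az": 0.05, "dz": 0, "hand": 0.7, "dx": 0.0, "dy": -0.67},
    {"ax": 0, "ay": 0, "az": 0.1, "dz": 0, "hand": 0.7, "dx": 0.07, "dy": -1.34},
    {"ax": 0, "ay": 0, "az": 0.15, "dz": 0, "hand": 0.7, "dx": 0.17, "dy": -2.0},
    {"ax": 0, "ay": 0, "az": 0.2, "dz": 0, "hand": 0.7, "dx": 0.3, "dy": -2.66},
  ],
)

```text
clock: 11.0
eef_pos: [410.8, 219.4, 119.2]
tool_rot: [3.14, 0.001, -0.413]
force: [-1.5, -3.5, 2.5]
width: 25.5
gripper_force: 2.2
```

```bash
python3 s.py
```

```text
t 11.0 clampxy [-101.6   89.9] z 119.2 th 0.724 r 135.7 Fc [-2.5 -2.9] Fz 2.5 Ft(clockwise) -3.8 yaw -0.413 w 25.5
```

First stroke ran free all the way. Now the idle return.

Call:
send_rows(
  series=[
    {"ax": 0, "ay": 0, "az": -0.11, "dz": 0, "hand": 0.7, "dx": 0.08, "dy": 1.48},
    {"ax": 0, "ay": 0, "az": -0.22, "dz": 0, "hand": 0.7, "dx": 0.33, "dy": 2.95},
    {"ax": 0, "ay": 0, "az": -0.33, "dz": 0, "hand": 0.7, "dx": 0.73, "dy": 4.37},
    {"ax": 0, "ay": 0, "az": -0.44, "dz": 0, "hand": 0.7, "dx": 1.29, "dy": 5.75},
    {"ax": 0, "ay": 0, "az": -0.55, "dz": 0, "hand": 0.7, "dx": 1.99, "dy": 7.06},
    {"ax": 0, "ay": 0, "az": -0.66, "dz": 0, "hand": 0.7, "dx": 2.84, "dy": 8.28},
    {"ax": 0, "ay": 0, "az": -0.77, "dz": 0, "hand": 0.7, "dx": 3.81, "dy": 9.4},
    {"ax": 0, "ay": 0, "az": -0.88, "dz": 0, "hand": 0.7, "dx": 4.9, "dy": 10.41},
    {"ax": 0, "ay": 0, "az": -0.99, "dz": 0, "hand": 0.7, "dx": 6.09, "dy": 11.29},
    {"ax": 0, "ay": 0, "az": -1.1, "dz": 0, "hand": 0.7, "dx": 7.38, "dy": 12.03},
  ],
)

```text
clock: 12.0
eef_pos: [431.2, 80.9, 119.3]
tool_rot: [-3.141, -0.001, 0.695]
force: [-1.7, 2.6, 0.5]
width: 25.8
gripper_force: 1.3
```

```bash
python3 s.py
```

```text
t 12.0 clampxy [-125.1  -48.1] z 119.3 th -0.367 r 134.1 Fc [-0.8  3. ] Fz 0.5 Ft(clockwise) 3.1 yaw 0.695 w 25.8
```

Call:
send_rows(
  series=[
    {"ax": 0, "ay": 0, "az": 0.05, "dz": 0, "hand": 0.7, "dx": 0.02, "dy": -0.67},
    {"ax": 0, "ay": 0, "az": 0.1, "dz": 0, "hand": 0.7, "dx": 0.07, "dy": -1.34},
    {"ax": 0, "ay": 0, "az": 0.15, "dz": 0, "hand": 0.7, "dx": 0.15, "dy": -2.0},
    {"ax": 0, "ay": 0, "az": 0.2, "dz": 0, "hand": 0.7, "dx": 0.27, "dy": -2.66},
    {"ax": 0, "ay": 0, "az": 0.25, "dz": 0, "hand": 0.7, "dx": 0.42, "dy": -3.32},
    {"ax": 0, "ay": 0, "az": 0.3, "dz": 0, "hand": 0.7, "dx": 0.6, "dy": -3.96},
  ],
)

```text
clock: 12.6
eef_pos: [411.5, 115.1, 119.4]
tool_rot: [3.141, -0.002, 0.387]
force: [1.4, -2.1, 1.0]
width: 25.5
gripper_force: 1.5
```

```bash
python3 s.py
```

```text
t 12.6 clampxy [-133.3   -9.5] z 119.4 th -0.071 r 133.6 Fc [ 0.7 -2.4] Fz 1.0 Ft(clockwise) -2.4 yaw 0.387 w 25.5
```

Call:
send_rows(
  series=[
    {"ax": 0, "ay": 0, "az": 0.05, "dz": 0, "hand": 0.7, "dx": 0.02, "dy": -0.67},
    {"ax": 0, "ay": 0, "az": 0.1, "dz": 0, "hand": 0.7, "dx": 0.07, "dy": -1.34},
    {"ax": 0, "ay": 0, "az": 0.15, "dz": 0, "hand": 0.7, "dx": 0.15, "dy": -2.0},
    {"ax": 0, "ay": 0, "az": 0.2, "dz": 0, "hand": 0.7, "dx": 0.27, "dy": -2.66},
    {"ax": 0, "ay": 0, "az": 0.25, "dz": 0, "hand": 0.7, "dx": 0.42, "dy": -3.32},
  ],
)

```text
clock: 13.1
eef_pos: [402.8, 146.4, 119.3]
tool_rot: [3.141, -0.002, 0.136]
force: [1.6, -5.5, 1.7]
width: 25.7
gripper_force: 2.7
```

```bash
python3 s.py
```

```text
t 13.1 clampxy [-131.8   22.9] z 119.3 th 0.172 r 133.8 Fc [-0.2 -5.8] Fz 1.7 Ft(clockwise) -5.7 yaw 0.136 w 25.7
```

Call:
send_rows(
  series=[
    {"ax": 0, "ay": 0, "az": 0.05, "dz": 0, "hand": 0.7, "dx": 0.02, "dy": -0.67},
    {"ax": 0, "ay": 0, "az": 0.1, "dz": 0, "hand": 0.7, "dx": 0.07, "dy": -1.34},
  ],
)

```text
clock: 13.3
eef_pos: [401.4, 159.2, 119.3]
tool_rot: [3.14, -0.001, 0.036]
force: [1.3, -6.6, 2.0]
width: 25.7
gripper_force: 3.3
```

```bash
python3 s.py
```

```text
t 13.3 clampxy [-129.3   35.6] z 119.3 th 0.269 r 134.1 Fc [-0.8 -6.7] Fz 2.0 Ft(clockwise) -6.6 yaw 0.036 w 25.7
```

Call:
send_rows(
  series=[
    {"ax": 0, "ay": 0, "az": 0.05, "dz": 0, "hand": 0.7, "dx": 0.02, "dy": -0.67},
    {"ax": 0, "ay": 0, "az": 0.1, "dz": 0, "hand": 0.7, "dx": 0.07, "dy": -1.34},
  ],
)

```text
clock: 13.5
eef_pos: [401.1, 172.1, 119.3]
tool_rot: [3.14, -0.0, -0.065]
force: [0.6, -7.5, 3.0]
width: 25.8
gripper_force: 3.9
```

```bash
python3 s.py
```

```text
t 13.5 clampxy [-125.5   48. ] z 119.3 th 0.365 r 134.4 Fc [-1.7 -7.3] Fz 3.0 Ft(clockwise) -7.5 yaw -0.065 w 25.8
```

Call:
send_rows(
  series=[
    {"ax": 0, "ay": 0, "az": 0.05, "dz": 0, "hand": 0.7, "dx": 0.02, "dy": -0.67},
    {"ax": 0, "ay": 0, "az": 0.1, "dz": 0, "hand": 0.7, "dx": 0.07, "dy": -1.34},
  ],
)

```text
clock: 13.7
eef_pos: [402.0, 184.9, 119.2]
tool_rot: [3.139, 0.001, -0.165]
force: [-0.5, -9.2, 4.9]
width: 25.8
gripper_force: 4.4
```

```bash
python3 s.py
```

```text
t 13.7 clampxy [-120.7   59.8] z 119.2 th 0.46 r 134.7 Fc [-3.4 -8.6] Fz 4.9 Ft(clockwise) -9.2 yaw -0.165 w 25.8
```

Call:
send_rows(
  series=[
    {"ax": 0, "ay": 0, "az": 0.05, "dz": 0, "hand": 0.7, "dx": 0.02, "dy": -0.67},
    {"ax": 0, "ay": 0, "az": 0.1, "dz": 0, "hand": 0.7, "dx": 0.07, "dy": -1.34},
  ],
)

```text
clock: 13.9
eef_pos: [404.2, 197.4, 119.1]
tool_rot: [3.138, 0.001, -0.265]
force: [-2.6, -9.6, 5.1]
width: 25.7
gripper_force: 5.0
```

```bash
python3 s.py
```

```text
t 13.9 clampxy [-114.7   71. ] z 119.1 th 0.554 r 134.9 Fc [-5.4 -8.4] Fz 5.1 Ft(clockwise) -10.0 yaw -0.265 w 25.7
```

Call:
send_rows(
  series=[
    {"ax": 0, "ay": 0, "az": 0.05, "dz": 0, "hand": 0.7, "dx": 0.02, "dy": -0.67},
    {"ax": 0, "ay": 0, "az": 0.1, "dz": 0, "hand": 0.7, "dx": 0.07, "dy": -1.34},
  ],
)

```text
clock: 14.1
eef_pos: [407.6, 209.7, 119.1]
tool_rot: [3.136, 0.002, -0.365]
force: [-2.7, -10.1, 7.9]
width: 25.9
gripper_force: 5.6
```

```bash
python3 s.py
```

```text
t 14.1 clampxy [-107.7   81.6] z 119.1 th 0.649 r 135.2 Fc [-5.7 -8.7] Fz 7.9 Ft(clockwise) -10.4 yaw -0.365 w 25.9
```

Call:
send_rows(
  series=[
    {"ax": 0, "ay": 0, "az": 0.04, "dz": 0, "hand": 0.7, "dx": 0.01, "dy": -0.54},
    {"ax": 0, "ay": 0, "az": 0.08, "dz": 0, "hand": 0.7, "dx": 0.05, "dy": -1.08},
  ],
)

```text
clock: 14.3
eef_pos: [411.1, 219.1, 118.9]
tool_rot: [3.135, 0.003, -0.444]
force: [-4.6, -11.3, 8.0]
width: 25.5
gripper_force: 6.0
```

```bash
python3 s.py
```

```text
t 14.3 clampxy [-101.5   89.6] z 118.9 th 0.723 r 135.4 Fc [-7.8 -9.3] Fz 8.0 Ft(clockwise) -12.2 yaw -0.444 w 25.5
```

12.2 N with the handle close to its 0.8 stop. I'll ratchet back and finish from mid-range.

Call:
send_rows(
  series=[
    {"ax": 0, "ay": 0, "az": -0.1, "dz": 0, "hand": 0.7, "dx": 0.07, "dy": 1.35},
    {"ax": 0, "ay": 0, "az": -0.2, "dz": 0, "hand": 0.7, "dx": 0.27, "dy": 2.68},
    {"ax": 0, "ay": 0, "az": -0.3, "dz": 0, "hand": 0.7, "dx": 0.6, "dy": 3.99},
    {"ax": 0, "ay": 0, "az": -0.4, "dz": 0, "hand": 0.7, "dx": 1.07, "dy": 5.26},
    {"ax": 0, "ay": 0, "az": -0.5, "dz": 0, "hand": 0.7, "dx": 1.65, "dy": 6.47},
    {"ax": 0, "ay": 0, "az": -0.6, "dz": 0, "hand": 0.7, "dx": 2.36, "dy": 7.62},
    {"ax": 0, "ay": 0, "az": -0.7, "dz": 0, "hand": 0.7, "dx": 3.17, "dy": 8.7},
    {"ax": 0, "ay": 0, "az": -0.7, "dz": 0, "hand": 0.7, "dx": 3.17, "dy": 8.7},
  ],
)

```text
clock: 15.1
eef_pos: [406.0, 130.0, 119.2]
tool_rot: [-3.141, -0.002, 0.257]
force: [-0.6, -0.1, 0.3]
width: 25.7
gripper_force: 0.0
```

```bash
python3 s.py
```

```text
t 15.1 clampxy [-133.9    6.4] z 119.2 th 0.048 r 134.1 Fc [-0.6  0.1] Fz 0.3 Ft(clockwise) 0.1 yaw 0.257 w 25.7
```

Call:
send_rows(
  series=[
    {"ax": 0, "ay": 0, "az": 0.05, "dz": 0, "hand": 0.7, "dx": 0.02, "dy": -0.67},
    {"ax": 0, "ay": 0, "az": 0.1, "dz": 0, "hand": 0.7, "dx": 0.07, "dy": -1.34},
    {"ax": 0, "ay": 0, "az": 0.15, "dz": 0, "hand": 0.7, "dx": 0.15, "dy": -2.0},
    {"ax": 0, "ay": 0, "az": 0.2, "dz": 0, "hand": 0.7, "dx": 0.27, "dy": -2.66},
    {"ax": 0, "ay": 0, "az": 0.25, "dz": 0, "hand": 0.7, "dx": 0.42, "dy": -3.32},
  ],
)

```text
clock: 15.6
eef_pos: [400.8, 163.0, 119.0]
tool_rot: [3.14, -0.0, 0.004]
force: [0.7, -8.7, 3.9]
width: 25.7
gripper_force: 4.7
```

```bash
python3 s.py
```

```text
t 15.6 clampxy [-128.6   39.4] z 119.0 th 0.297 r 134.5 Fc [-2.  -8.5] Fz 3.9 Ft(clockwise) -8.7 yaw 0.004 w 25.7
```

Call:
send_rows(
  series=[
    {"ax": 0, "ay": 0, "az": 0.03, "dz": 0, "hand": 0.7, "dx": 0.01, "dy": -0.4},
    {"ax": 0, "ay": 0, "az": 0.06, "dz": 0, "hand": 0.7, "dx": 0.02, "dy": -0.8},
  ],
)

```text
clock: 15.8
eef_pos: [400.3, 169.2, 118.9]
tool_rot: [3.137, 0.001, -0.057]
force: [0.3, -12.7, 6.0]
width: 25.6
gripper_force: 6.3
```

```bash
python3 s.py
```

```text
t 15.8 clampxy [-127.1   45.4] z 118.9 th 0.343 r 135.0 Fc [ -3.6 -12.1] Fz 6.0 Ft(clockwise) -12.6 yaw -0.057 w 25.6
```

Call:
send_rows(
  series=[
    {"ax": 0, "ay": 0, "az": 0.03, "dz": 0, "hand": 0.7, "dx": 0.01, "dy": -0.4},
    {"ax": 0, "ay": 0, "az": 0.06, "dz": 0, "hand": 0.7, "dx": 0.02, "dy": -0.8},
  ],
)

```text
clock: 16.0
eef_pos: [400.5, 176.5, 118.8]
tool_rot: [3.136, 0.002, -0.117]
force: [-0.7, -12.7, 7.4]
width: 25.6
gripper_force: 6.3
```

```bash
python3 s.py
```

```text
t 16.0 clampxy [-124.8   52.3] z 118.8 th 0.397 r 135.3 Fc [ -4.6 -11.9] Fz 7.4 Ft(clockwise) -12.7 yaw -0.117 w 25.6
```

Call:
send_rows(
  series=[
    {"ax": 0, "ay": 0, "az": 0.03, "dz": 0, "hand": 0.7, "dx": 0.01, "dy": -0.4},
    {"ax": 0, "ay": 0, "az": 0.06, "dz": 0, "hand": 0.7, "dx": 0.02, "dy": -0.8},
  ],
)

```text
clock: 16.2
eef_pos: [401.1, 184.0, 118.8]
tool_rot: [3.135, 0.002, -0.178]
force: [-1.5, -13.1, 7.8]
width: 25.7
gripper_force: 6.9
```

```bash
python3 s.py
```

```text
t 16.2 clampxy [-121.9   59.2] z 118.8 th 0.452 r 135.5 Fc [ -5.5 -12. ] Fz 7.8 Ft(clockwise) -13.2 yaw -0.178 w 25.7
```

Call:
send_rows(
  series=[
    {"ax": 0, "ay": 0, "az": 0.03, "dz": 0, "hand": 0.7, "dx": 0.01, "dy": -0.4},
    {"ax": 0, "ay": 0, "az": 0.05, "dz": 0, "hand": 0.7, "dx": 0.02, "dy": -0.7},
  ],
)

```text
clock: 16.4
eef_pos: [402.0, 190.6, 118.8]
tool_rot: [3.135, 0.003, -0.227]
force: [-2.1, -14.2, 8.7]
width: 25.6
gripper_force: 7.3
```

```bash
python3 s.py
```

```text
t 16.4 clampxy [-118.9   65.3] z 118.8 th 0.502 r 135.7 Fc [ -6.4 -12.9] Fz 8.7 Ft(clockwise) -14.4 yaw -0.227 w 25.6
```

14.4 N while moving, so the pack is clamped. Letting go and withdrawing.

Call:
send_rows(
  series=[
    {"ax": 0, "ay": 0, "az": 0, "dz": 0, "hand": 0.7, "dx": 0, "dy": 0.35},
    {"ax": 0, "ay": 0, "az": 0, "dz": 0, "hand": 0.5, "dx": 0, "dy": 0.35},
    {"ax": 0, "ay": 0, "az": 0, "dz": 0, "hand": 0.48, "dx": 0, "dy": 0.35},
    {"ax": 0, "ay": 0, "az": 0, "dz": -3, "hand": 0.48, "dx": 0, "dy": 0.35},
    {"ax": 0, "ay": 0, "az": 0, "dz": -7, "hand": 0.48, "dx": 0, "dy": 0.35},
    {"ax": 0, "ay": 0, "az": 0, "dz": -11, "hand": 0.48, "dx": 0, "dy": 0.35},
    {"ax": 0, "ay": 0, "az": 0, "dz": -13, "hand": 0.48, "dx": 0, "dy": 0.35},
    {"ax": 0, "ay": 0, "az": 0, "dz": -13, "hand": 0.48, "dx": 0, "dy": 0.35},
  ],
)

```text
clock: 17.2
eef_pos: [405.3, 194.1, 251.7]
tool_rot: [-3.135, -0.006, -0.22]
force: [0.9, -0.8, -0.0]
width: 44.3
gripper_force: 0.0
```

```bash
python3 s.py
python3 - <<'E'
from h import *
d=shot('side','side9.png'); b=cv2.imread('pics/side9.png')[180:310,250:430]
cv2.imwrite('pics/c7.png',cv2.resize(b,None,fx=4,fy=4,interpolation=cv2.INTER_CUBIC))
E
```

```text
t 17.2 clampxy [-114.7   67.6] z 251.7 th 0.532 r 133.2 Fc [ 0.6 -1. ] Fz -0.0 Ft(clockwise) -0.6 yaw -0.22 w 44.3
```

View pics/c7.png

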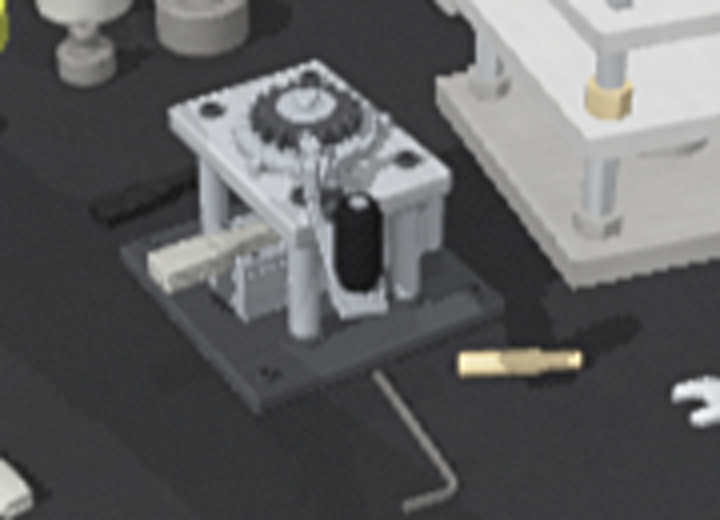

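The view shows the handle let go with its knob at (357,245), the lever tab on its left at (311,150), and the pack end at (157,270). The key and pin haven't moved. I'll check the pack end numerically and hand in.

Run:
```python
from s import *
d=load('side9.png')
for u,v in((149,257),(166,270)):
    print(R2@(onz(d,250+(u+.5)/4-.5,180+(v+.5)/4-.5,52)[:2]-C))
for u,v,z in((311,137,136),(358,201,148)):
    p=R2@(onz(d,250+(u+.5)/4-.5,180+(v+.5)/4-.5,z)[:2]-C); print(p,np.arctan2(p[1],-p[0]))
```

```text
[ 7.75871799 88.0867524 ]
[-6.34069142 85.89063412]
[-52.77327233  29.0908278 ] 0.5037960235588045
[-123.03860752   47.91655864] 0.37137275919637003
```

The pack end is home (y = 87-88) and the lever is over. But the knob stands at 0.37 rad where I left it at about 0.49, so I'll test again that the screw still holds.

Call:
send_rows(
  series=[
    {"ax": 0, "ay": 0, "az": -0.08, "dz": 2, "hand": 0.48, "dx": 0.1, "dy": 1.1},
    {"ax": 0, "ay": 0, "az": -0.164, "dz": 5, "hand": 0.48, "dx": 0.15, "dy": 2.1},
    {"ax": 0, "ay": 0, "az": -0.164, "dz": 8, "hand": 0.48, "dx": 0.15, "dy": 2.1},
    {"ax": 0, "ay": 0, "az": -0.164, "dz": 11, "hand": 0.48, "dx": 0.15, "dy": 2.1},
    {"ax": 0, "ay": 0, "az": -0.164, "dz": 13.3, "hand": 0.48, "dx": 0.15, "dy": 2.1},
    {"ax": 0, "ay": 0, "az": -0.164, "dz": 13.3, "hand": 0.6, "dx": 0.15, "dy": 2.1},
    {"ax": 0, "ay": 0, "az": -0.164, "dz": 13.3, "hand": 0.69, "dx": 0.15, "dy": 2.1},
    {"ax": 0, "ay": 0, "az": -0.164, "dz": 13.3, "hand": 0.69, "dx": 0.15, "dy": 2.1},
  ],
)

```text
clock: 18.05
eef_pos: [400.5, 171.3, 116.0]
tool_rot: [-3.141, -0.001, -0.056]
force: [0.5, 0.4, -0.0]
width: 26.4
gripper_force: 0.0
```

```bash
python3 s.py
```

```text
t 18.05 clampxy [-126.4   47.3] z 116.0 th 0.358 r 134.9 Fc [0.6 0.3] Fz -0.0 Ft(clockwise) 0.5 yaw -0.056 w 26.4
```

Call:
send_rows(
  series=[
    {"ax": 0, "ay": 0, "az": 0.03, "dz": 0, "hand": 0.69, "dx": 0.01, "dy": -0.4},
    {"ax": 0, "ay": 0, "az": 0.06, "dz": 0, "hand": 0.69, "dx": 0.02, "dy": -0.8},
  ],
)

```text
clock: 18.25
eef_pos: [400.9, 178.2, 116.2]
tool_rot: [3.141, -0.001, -0.12]
force: [0.3, -6.7, 5.2]
width: 26.2
gripper_force: 3.2
```

```bash
python3 s.py
```

```text
t 18.25 clampxy [-123.8   53.8] z 116.2 th 0.41 r 135.0 Fc [-1.8 -6.5] Fz 5.2 Ft(clockwise) -6.7 yaw -0.12 w 26.2
```

Call:
send_rows(
  series=[
    {"ax": 0, "ay": 0, "az": 0.02, "dz": 0, "hand": 0.69, "dx": 0, "dy": -0.27},
  ],
)

```text
clock: 18.35
eef_pos: [400.9, 180.1, 116.0]
tool_rot: [3.14, -0.0, -0.14]
force: [-0.4, -8.1, 5.7]
width: 26.7
gripper_force: 3.8
```

```bash
python3 s.py
```

```text
t 18.35 clampxy [-123.2   55.6] z 116.0 th 0.424 r 135.2 Fc [-2.9 -7.6] Fz 5.7 Ft(clockwise) -8.1 yaw -0.14 w 26.7
```

Call:
send_rows(
  series=[
    {"ax": 0, "ay": 0, "az": 0.02, "dz": 0, "hand": 0.69, "dx": 0, "dy": -0.27},
  ],
)

```text
clock: 18.45
eef_pos: [401.0, 182.1, 116.0]
tool_rot: [3.139, 0.0, -0.16]
force: [-0.9, -9.1, 7.2]
width: 26.8
gripper_force: 4.4
```

```bash
python3 s.py
```

```text
t 18.45 clampxy [-122.5   57.5] z 116.0 th 0.439 r 135.3 Fc [-3.7 -8.4] Fz 7.2 Ft(clockwise) -9.2 yaw -0.16 w 26.8
```

Call:
send_rows(
  series=[
    {"ax": 0, "ay": 0, "az": 0.02, "dz": 0, "hand": 0.69, "dx": 0, "dy": -0.27},
    {"ax": 0, "ay": 0, "az": 0.04, "dz": 0, "hand": 0.69, "dx": 0, "dy": -0.54},
  ],
)

```text
clock: 18.65
eef_pos: [401.3, 186.4, 115.9]
tool_rot: [3.137, 0.001, -0.201]
force: [-1.4, -10.2, 8.5]
width: 26.5
gripper_force: 5.6
```

```bash
python3 s.py
```

```text
t 18.65 clampxy [-120.9   61.5] z 115.9 th 0.471 r 135.6 Fc [-4.5 -9.2] Fz 8.5 Ft(clockwise) -10.3 yaw -0.201 w 26.5
```

Call:
send_rows(
  series=[
    {"ax": 0, "ay": 0, "az": 0.02, "dz": 0, "hand": 0.69, "dx": 0, "dy": -0.27},
    {"ax": 0, "ay": 0, "az": 0.04, "dz": 0, "hand": 0.69, "dx": 0.01, "dy": -0.54},
  ],
)

```text
clock: 18.85
eef_pos: [401.8, 190.6, 115.9]
tool_rot: [3.136, 0.002, -0.242]
force: [-2.9, -12.6, 10.3]
width: 26.7
gripper_force: 6.8
```

```bash
python3 s.py
python3 - <<'E'
from h import *
a=load('side9.png')['pixels'].astype(int)[180:310,250:430]; d=shot('side','side10.png'); b=d['pixels'].astype(int)[180:310,250:430]
# shift of handle end plate and tab between the two: best horizontal shift of small patches
for n,(x0,x1,y0,y1) in {'plate':(82,98,70,79),'wheel(ref)':(60,85,18,35),'tab':(74,81,34,44)}.items():
    t=a[y0:y1,x0:x1].astype(np.uint8); w=b[y0-6:y1+6,x0-12:x1+12].astype(np.uint8)
    r=cv2.matchTemplate(w,t,cv2.TM_CCOEFF_NORMED); _,v,_,p=cv2.minMaxLoc(r); print(n,round(v,2),p[0]-12,p[1]-6)
cv2.imwrite('pics/c8.png',cv2.resize(np.hstack([a[20:90,60:120],b[20:90,60:120]]).astype(np.uint8)[:,:,::-1],None,fx=6,fy=6,interpolation=cv2.INTER_CUBIC))
E
```

```text
t 18.85 clampxy [-119.1   65.3] z 115.9 th 0.502 r 135.8 Fc [ -6.6 -11.1] Fz 10.3 Ft(clockwise) -12.9 yaw -0.242 w 26.7
plate 0.87 -9 1
wheel(ref) 0.32 8 -3
tab 0.63 -1 1
```

View pics/c8.png

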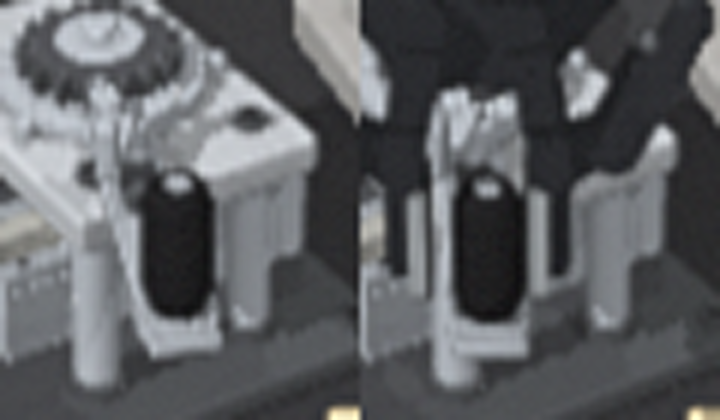

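The knob followed the tool elastically, at a steep 70-80 N/rad, and reached 12.9 N at the same 0.50 rad without the screw giving. So the spring-back was only play in the ratchet and the clamping force has held. Releasing for good.

Call:
send_rows(
  series=[
    {"ax": 0, "ay": 0, "az": -0.05, "dz": 0, "hand": 0.69, "dx": 0, "dy": 0.7},
    {"ax": 0, "ay": 0, "az": -0.1, "dz": 0, "hand": 0.69, "dx": 0.06, "dy": 1.5},
    {"ax": 0, "ay": 0, "az": -0.1, "dz": 0, "hand": 0.5, "dx": 0.06, "dy": 1.7},
    {"ax": 0, "ay": 0, "az": -0.1, "dz": 0, "hand": 0.48, "dx": 0.06, "dy": 1.7},
    {"ax": 0, "ay": 0, "az": -0.1, "dz": 0, "hand": 0.48, "dx": 0.06, "dy": 1.7},
    {"ax": 0, "ay": 0, "az": -0.1, "dz": -3, "hand": 0.48, "dx": 0.06, "dy": 1.7},
    {"ax": 0, "ay": 0, "az": -0.1, "dz": -7, "hand": 0.48, "dx": 0.06, "dy": 1.7},
    {"ax": 0, "ay": 0, "az": -0.1, "dz": -11, "hand": 0.48, "dx": 0.06, "dy": 1.7},
    {"ax": 0, "ay": 0, "az": -0.1, "dz": -13, "hand": 0.48, "dx": 0.06, "dy": 1.7},
    {"ax": 0, "ay": 0, "az": -0.1, "dz": -13, "hand": 0.48, "dx": 0.06, "dy": 1.7},
  ],
)

```text
clock: 19.9
eef_pos: [401.9, 179.8, 248.2]
tool_rot: [-3.137, -0.006, -0.136]
force: [0.1, 1.3, 0.0]
width: 44.3
gripper_force: 0.0
```

```bash
python3 k.py side11.png
python3 - <<'E'
from h import *
a=load('side9.png')['pixels'];b=load('side11.png')['pixels']
for n,(x0,x1,y0,y1) in {'knob':(330,348,226,254),'tab':(322,334,212,228),'pack end':(285,305,236,256)}.items():
    r=cv2.matchTemplate(b[y0-6:y1+6,x0-10:x1+10],a[y0:y1,x0:x1],cv2.TM_CCOEFF_NORMED); _,v,_,p=cv2.minMaxLoc(r); print(n,round(v,2),p[0]-10,p[1]-6)
E
```

```text
knob th [(np.float64(0.69), np.float64(0.32)), (np.float64(0.8), np.float64(0.42)), (np.float64(0.82), np.float64(0.34)), (np.float64(0.94), np.float64(0.4)), (np.float64(0.98), np.float64(0.36)), (np.float64(0.98), np.float64(0.38))]
t 19.95 clampxy [-123.7   54.9] z 246.5 th 0.418 r 135.3 Fc [-0.5  0.5] Fz 0.5 Ft(clockwise) 0.3 yaw -0.136 w 44.7
knob 0.99 0 0
tab 0.95 0 0
pack end 1.0 0 0
```

The knob returned to exactly the same spot (0.37 rad), and the pack and tab are unchanged. Handing in.

```bash
python3 -c "
from cell import finish_job
print(finish_job())"
```

```text
the job is handed in; nothing more can be done
None
```

The pack is home against the stop, the lever is over to tightening, and the screw was tightened until the knob took 14.4 N and checked again at 12.9 N without giving. Everything is let go, the key and pin showed no movement, and the job was handed in at about 20 s of the 72 s.

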